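# Shut the red valve in the bench service box

### The arm

A 6-joint arm with a two-finger parallel gripper is mounted at the origin on the work surface. World frame = base frame: x ahead of the robot, y to its left, z up, the work surface at z = 0. Lengths are in mm, angles in rad, forces in N, time in s.
With the tool pointing down it reaches from about 275 to 1000 mm from the base axis. Payload 8.4 kg.
Tool frame: the origin (TCP) lies at the very end of the fingers, on their centre line; the grasp point (between the pads) lies 19 mm behind it; z points along the fingers, y is the direction in which the jaws open and shut (so a half turn about z gives the same grasp; the last joint's range is limited). The gripper opens to 85 mm and grips with 20 to 120 N. Pads are 22 mm wide; open, the fingers measure 114 mm over their backs; the gripper's body (76 mm by 85 mm) begins 54 mm behind the grasp point. The pads swing forward as they close: fully open they stand 13 mm farther back than shut.
Start: joints at [-0.002, 0.353, 1.633, -0, 1.155, -0.002], TCP at [625.002, -0, 231.281] pointing down, gripper open.
Joint ranges: [-2.63, 2.63], [-0.92, 2.1], [0.06, 2.66], [-1.3, 4.44], [0, 2.69], [-3.02, 3.02]. Speed limits (rad/s): [2.22, 2.22, 2.79, 3.14, 3.14, 3.14].

### API

Orientations are given as [roll, pitch, yaw] about the fixed x, y, z axes, in that order (R = Rz(yaw) Ry(pitch) Rx(roll)).
In Python, from rig import r, vision gives the robot as it stands.
- The arm moves only by the tool move_arm, never from a script. Its argument "series" is text: rows parted by semicolons, each of 7 numbers parted by spaces: the closure, from -1 (fully open) to 1 (shut), then the shift along the tool's x, y, z in units of 40 mm (1.0 is 40 mm), then the turn, a rotation vector about the tool's x, y, z in degrees. In form: grip tx ty tz ax ay az; .... A call has 1 to 20 rows; each row shifts and turns the pose as measured when the row begins, along the tool's axes as they then stand; what a row does not reach is not made up. A row lasts 1/8 s, in which the tool goes at most 62.5 mm and 10.7 degrees, less where a joint would pass 70% of its speed; a pose out of reach is approached as far as the arm can. A call is refused whole if a number of a shift passes 1 or a number of a turn 10.7, either way. A call with a gripper value outside its range is refused whole. The fingers move at their own pace and stop on an object; "grip_force" is the grip in N (left out, the last holds). Time passes only in rows, so rows that do not move let the fingers close. It gives the time, the measured TCP pose, the force and the opening at its end, in the units of the state.
- r.sense(): the state, without advancing time (a new reading comes with each control period).
- vision.grab_frame(name): name is "scene" or "side" or "wrist"; returns the picture (400x640x3 uint8, red, green, blue); there is no depth.
- vision.camera_params(name): a dict with "fx", "fy", "cx", "cy" (pixels), "position" and "rotation" of the camera in the world. Camera axes: x right, y up, looking along -z (the intrinsics and any distortion apply to the point x, -y, -z); pixel columns grow to the right and rows downward; lengths in mm; the calibration is good to about 2 mm. A picture is of the moment at which its call begins: read the wrist's pose just before it. camera_params takes no time and is no camera call; for the wrist camera it gives the pose at the moment of the call.
- r.sign_off(): hands the job in, once; it reports no verdict.
The state is a dict: "clock": time; "qpos": joint angles; "qvel": joint speeds; "joint_efforts": joint torques, N m; "eef_pos": TCP position; "tcp_rot": TCP orientation; "contact_force": force on the tool from outside, world axes, zero at the start; "wrist_torque": the same for the moment, N m; "opening": opening from 0.0 (shut) to 1.0 (fully open).
Only numpy, scipy, OpenCV 4.12 (cv2) and the standard library are available. Lean on these libraries where they do the work, as an engineer would, in place of code of your own. Each camera call takes 0.05 s, during which the arm holds its last target. There are 200 camera calls.

### The job

On the lab bench, push the white cover of the grey service box by its green lip, sliding it all the way along its track onto the deck so that the two valves lie open to view; then push the red handle with the white band clockwise until it is fully shut, across its pipe. Only push with the fingertips: do not lift the cover off its track. Leave the blue handle and the other things on the bench as they are.

Things in the scene. Friction and masses are not known exactly. Their poses are not given: they have to be found in the camera images.
- service_box: Grey fixed box on the bench, 190 (x) by 540 (y) by 75 mm tall; origin under its centre. Half at -y: open well (inner x -75..75, y -245..-5 mm) holding two valves; half at +y: flat deck level with the rim, z = 75. Guide rails on the long sides and stops at both ends rise to z = 87 and leave a track 170 mm wide (x), 516 long (y -258..258) for the cover.
- cover: Loose white plate lying on the rim in the track, 166 (x) by 254 (y) by 8 mm, 0.3 to 0.6 kg, axes parallel to the box's; origin at the centre of its underside. It starts over the well (centre at y -128 to -113 mm in the box's frame) and slides along the box's +y onto the deck, friction a few N; against the end stop its centre is at y = 131 mm.
- cover_lip (a point): Top centre of the green lip standing across the middle of the cover: 110 mm along the cover's x, 12 mm thick along y, rising 22 mm above the plate (plate's top at z = 83 mm; this point, the lip's top, at z = 105 mm). Push on its -y side to slide the cover.
- red_pivot (a point): Fixed point on the turning axis of the red valve, at the top of its handle's hub (z = 71 mm), inside the well. The axis is vertical, at x = 40 mm in the box's frame and y = -180 or -70 mm; the two valves may be swapped.
- red_tip (a point): Outer end of the red handle with a white band, at mid-height (z = 60 mm). The handle is an upright bar 58 mm long from the axis to this end, 12 mm thick, from z = 50 to 70 mm; its hub is 28 mm across.
- red_handle (a joint): Angle of the red handle, rad: 1.57 open (handle along the box's -x, in line with its pipe), 0 shut (along the box's +y, across its pipe, at a rigid stop). Shuts clockwise seen from above; starts at 1.15 to 1.55; stays where it is left; takes about 3 N to turn near its end.
- blue_pivot (a point): As red_pivot, for the blue valve that is to be left alone.
- blue_tip (a point): Outer end of the blue handle, the same size as the red one; stays open where it is.
- blue_handle (a joint): Angle of the blue handle, rad, as for the red one; starts at 1.15 to 1.55, not to be moved.
- vial: bystander: small amber vial, 24 mm across, 50 tall, standing close to the robot side of the service box; origin at the centre of its underside
- pipette: bystander: black and green pipette, about 270 mm long, 26 mm wide, 22 mm tall, lying on the bench on the robot side of the box; its x axis runs along it
- tip_rack: bystander: green box of pipette tips, 120 x 160 x 88 mm tall, on the left of the bench; origin under its centre
- jar_pink: bystander: pink jar with green lid, 64 mm across, 90 tall, standing beyond the service box (away from the robot); origin under its centre
- jar_clear: bystander: white jar with green lid, 64 mm across, 90 tall, standing beyond the service box (away from the robot); origin under its centre
- beaker: bystander: glass beaker, 72 mm across, 90 tall, standing beyond the service box (away from the robot); origin under its centre

How it is judged:
By the outcome, as a careful person would: the job done as asked, in the order asked, and still so for the second after the job is handed in, with the robot touching nothing.
It also fails if it takes over 58 s, if anything falls off the work surface, if the arm or the gripper's body presses on something with over 40 N, if the wrist force passes 120 N, or if a joint passes its speed limit or range.

## Working session

There is one attempt and no reset: what is moved stays moved. The work goes in short steps, Python scripts to look and compute and a tool call to move; the robot and the scene stay as the last step left them, time stands still between calls to the robot, and variables do not carry over. Pictures are saved under pics/ and viewed, about 8 in all and at most 12, crops included, and the job is handed in when it is done.

Besides the shell and the picture viewer there is one more tool, called after ">>>" by a JSON object that holds its "name" and its "arguments". move_arm: Moves the arm, as the interface text tells. Its arguments: {"type":"object","properties":{"series":{"type":"string"},"grip_force":{"type":"number"}},"required":["series"]}

```bash
mkdir -p pics; ls
python3 - <<'E'
from rig import r, vision
import cv2, numpy as np
for n in ["scene","side"]:
    im=vision.grab_frame(n); cv2.imwrite(f"pics/{n}0.png",im[:,:,::-1])
    p=vision.camera_params(n); print(n,{k:np.round(v,3).tolist() if not isinstance(v,str) else v for k,v in p.items()})
s=r.sense(); print(s)
E
```

```text
pics
scene {'fx': 363.506, 'fy': 363.506, 'cx': 322.124, 'cy': 204.372, 'position': [1176.695, -266.251, 811.458], 'rotation': [0.799, -0.008, 0.906]}
side {'fx': 515.102, 'fy': 515.102, 'cx': 326.25, 'cy': 203.326, 'position': [497.023, -785.879, 952.538], 'rotation': [0.85, -0.015, -0.09]}
{'clock': 0.1, 'qpos': array([-2.42342939e-03,  3.53611432e-01,  1.63405043e+00, -9.81544684e-06,
        1.15524266e+00, -2.38204764e-03]), 'qvel': array([-0.0014522 , -0.00282047, -0.00175083,  0.00116135, -0.00092559,
        0.00080594]), 'joint_efforts': array([ 4.27485766e-04, -6.06356549e+01, -3.42817569e+01, -7.40920814e-05,
        3.91241178e-03, -4.99377973e-05]), 'eef_pos': array([ 6.24561433e+02, -1.66565737e-02,  2.30620443e+02]), 'tcp_rot': array([-3.14028077e+00,  5.84993495e-06,  1.57075892e+00]), 'contact_force': array([-0.38114226,  0.21701887, -0.46035014]), 'wrist_torque': array([ 0.03539817, -0.0074444 ,  0.02630388]), 'opening': 0.9966559070261488}
```

View pics/scene0.png

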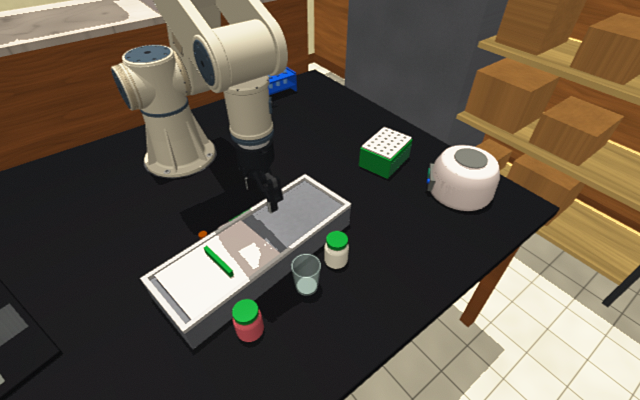

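View pics/side0.png

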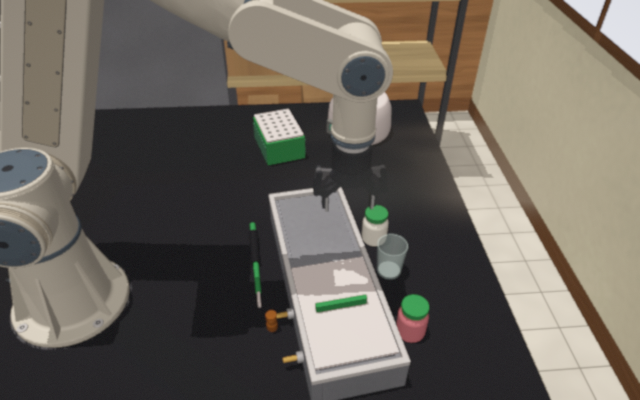

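The side view shows the box with its well end nearest the camera. The lip runs from about (316,303) to (367,298), and the vial and pipette are left of the box. The scene view has the lip at about (218,262) and the box corners near (143,279), (195,340), (350,204) and (305,177). Next I'll zoom in to find the corners.

```bash
cat > h.py <<'E'
import numpy as np, cv2
from scipy.spatial.transform import Rotation as R
from rig import r, vision
def cam(n):
    p=vision.camera_params(n); return p,R.from_euler('xyz',p['rotation']).as_matrix(),np.array(p['position'])
def ray(n,uv,z):
    p,M,c=cam(n); uv=np.atleast_2d(np.array(uv,float))
    d=np.c_[(uv[:,0]-p['cx'])/p['fx'],-(uv[:,1]-p['cy'])/p['fy'],-np.ones(len(uv))]@M.T
    return c+d*((z-c[2])/d[:,2])[:,None]
def proj(n,P):
    p,M,c=cam(n); q=(np.atleast_2d(P)-c)@M
    return np.c_[p['cx']+p['fx']*q[:,0]/-q[:,2],p['cy']-p['fy']*q[:,1]/-q[:,2]]
E
python3 - <<'E'
from h import *
a=cv2.imread('pics/side0.png')[180:400,240:420]; b=cv2.imread('pics/scene0.png')[165:355,135:360]
A=cv2.resize(a,None,fx=2.7,fy=2.7,interpolation=cv2.INTER_CUBIC)
cv2.imwrite('pics/c1.png',A)
print('tcp proj',proj('side',[[624.6,0,231]]),proj('scene',[[624.6,0,231]]))
for n in ['side','scene']:
    im=cv2.imread(f'pics/{n}0.png'); h=cv2.cvtColor(im,cv2.COLOR_BGR2HSV)
    m=cv2.inRange(h,(45,120,60),(80,255,255))
    cs,_=cv2.findContours(m,0,2)
    for c in cs:
        if cv2.contourArea(c)>60:
            rc=cv2.boxPoints(cv2.minAreaRect(c)); print(n,cv2.contourArea(c),rc.round(1).tolist(),ray(n,rc,105)[:,:2].round().tolist())
    print(ray(n,[(143,279),(195,340),(350,204),(305,177)] if n=='scene' else [(270,194),(338,188),(311,379),(404,360)],87)[:,:2].round().tolist())
E
```

```text
tcp proj [[348.0927288  212.18902662]] [[262.87466616 203.25617059]]
side 322.0 [[315.3999938964844, 303.6000061035156], [364.79998779296875, 294.8999938964844], [366.1000061035156, 302.3999938964844], [316.70001220703125, 311.1000061035156]] [[547.0, -133.0], [650.0, -119.0], [650.0, -138.0], [548.0, -152.0]]
side 516.5 [[396.0, 305.0], [413.5, 287.5], [432.5, 306.5], [415.0, 324.0]] [[710.0, -150.0], [756.0, -107.0], [784.0, -159.0], [739.0, -198.0]]
side 138.0 [[252.3000030517578, 261.20001220703125], [258.20001220703125, 260.70001220703125], [260.8999938964844, 290.6000061035156], [255.0, 291.1000061035156]] [[417.0, -7.0], [429.0, -6.0], [436.0, -91.0], [424.0, -91.0]]
side 271.0 [[365.0, 205.0], [387.0, 205.0], [387.0, 222.0], [365.0, 222.0]] [[692.0, 161.0], [747.0, 157.0], [736.0, 96.0], [683.0, 100.0]]
side 814.5 [[252.8000030517578, 118.0], [298.3999938964844, 108.9000015258789], [308.0, 156.8000030517578], [262.3999938964844, 165.89999389648438]] [[408.0, 584.0], [550.0, 628.0], [563.0, 372.0], [438.0, 339.0]]
[[456.0, 241.0], [635.0, 253.0], [527.0, -290.0], [705.0, -265.0]]
scene 503.5 [[232.0, 299.0], [258.0, 299.0], [258.0, 324.0], [232.0, 324.0]] [[723.0, -154.0], [758.0, -109.0], [808.0, -140.0], [775.0, -182.0]]
scene 181.5 [[202.0, 249.0], [206.0, 245.0], [234.0, 273.0], [230.0, 277.0]] [[553.0, -146.0], [547.0, -133.0], [664.0, -118.0], [669.0, -130.0]]
scene 314.0 [[326.0, 231.0], [347.0, 231.0], [347.0, 249.0], [326.0, 249.0]] [[693.0, 133.0], [726.0, 176.0], [771.0, 137.0], [740.0, 96.0]]
scene 838.5 [[356.29998779296875, 147.60000610351562], [412.0, 138.8000030517578], [417.20001220703125, 172.3000030517578], [361.5, 181.0]] [[465.0, 443.0], [543.0, 629.0], [676.0, 505.0], [602.0, 341.0]]
[[536.0, -291.0], [750.0, -257.0], [642.0, 262.0], [467.0, 230.0]]
```

View pics/c1.png

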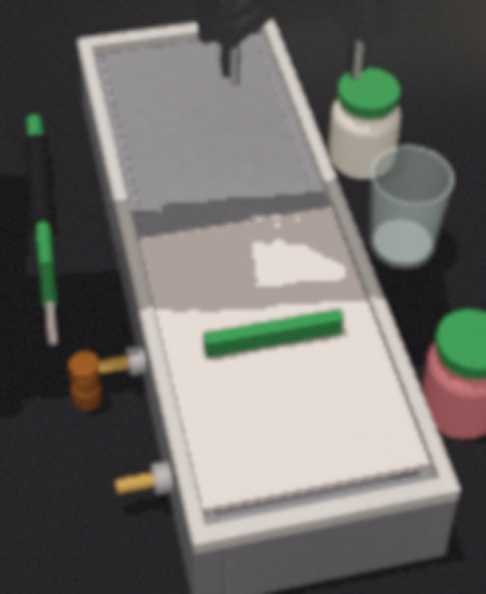

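The crop shows the box's rail corners at (80,40), (272,20), (195,545) and (458,487) in crop pixels. The lip's top face runs from (204,333) to (343,320), and the vial stands beside the box's left wall at (86,380).

Run:
```python
from h import *
f=lambda L,z: ray('side',np.array(L)/2.7+[240,180],z)[:,:2]
C=f([(80,40),(272,20),(458,487),(195,545)],87); print(C.round(1).tolist())
# rigid fit
B=np.array([[-95,270],[95,270],[95,-270],[-95,-270]],float)
X=C-C.mean(0); H=B.T@X; th=np.arctan2(H[0,1]-H[1,0],H[0,0]+H[1,1])
c,s=np.cos(th),np.sin(th); Rm=np.array([[c,-s],[s,c]])
print('yaw',np.degrees(th),'centre',C.mean(0),'resid',(X-B@Rm.T).round(1).tolist())
L=f([(204,333),(341,311),(343,320),(207,345)],105); print('lip',L.round(1).tolist(),L.mean(0))
print('lip in box',((L.mean(0)-C.mean(0))@Rm), 'ang',np.degrees(np.arctan2(*(L[1]-L[0])[::-1])))
E=ray('scene',[(202,249),(206,245),(234,273),(230,277)],105)
print('scene lip', E.mean(0), )
W=lambda P:(np.array(P)@Rm.T+C.mean(0)).round(1).tolist()
print('vial', f([(86,400)],0))
```

```text
[[455.4, 238.2], [642.5, 254.9], [715.7, -266.4], [528.7, -295.5]]
yaw 7.800239486923947 centre [585.57507027 -17.22446721] resid [[0.6, 0.8], [-0.5, -8.3], [-0.6, 5.4], [0.6, 2.1]]
lip [[546.9, -132.6], [653.4, -119.9], [653.7, -128.6], [548.3, -143.9]] [ 600.58225326 -131.23735889]
lip in box [  -0.60547138 -114.99473213] ang 6.784965051616735
scene lip [ 608.07141604 -131.70915283  105.        ]
vial [[ 452.56763176 -111.43780388]]
```

>>> {"name": "move_arm", "arguments": {"series": "1 0 0 0 0 0 -7.8; 1 -0.7 -0.2 0 0 0 0; 1 -0.7 -0.2 0 0 0 0; 1 -0.7 -0.2 0 0 0 0; 1 -0.7 -0.2 0.4 0 0 0; 1 -0.7 -0.2 0.6 0 0 0; 1 -0.5 0 0.6 0 0 0; 1 0 0 0.5 0 0 0; 1 0 0 0 0 0 0", "grip_force": 40}}

```text
clock: 1.23
eef_pos: [604.6, -168.6, 141.4]
tcp_rot: [-3.136, -0.002, 1.712]
contact_force: [0.2, -0.3, 0.5]
opening: -0.001
```

>>> {"name": "move_arm", "arguments": {"series": "1 0 0 0.5 0 0 0; 1 0 0 0.5 0 0 0; 1 0 0 0.25 0 0 0; 1 0 0 0 0 0 0"}}

```text
clock: 1.72
eef_pos: [605.2, -167.8, 89.9]
tcp_rot: [-3.137, -0.001, 1.714]
contact_force: [-0.4, 0.5, 0.3]
opening: -0.001
```

Run:
```python
from h import *
s=r.sense(); print(s['eef_pos'],s['contact_force'])
a=vision.grab_frame('side')[:,:,::-1]; b=vision.grab_frame('scene')[:,:,::-1]
A=cv2.resize(a[240:400,240:440],(500,400),interpolation=2); B=cv2.resize(b[200:350,120:270],(400,400)[:2],interpolation=2)
cv2.imwrite('pics/d1.png',np.hstack([A[:, :400],B]))
```

```text
[ 605.17615269 -167.75921737   89.90114505] [-0.42634505  0.45910674  0.25803696]
```

View pics/d1.png

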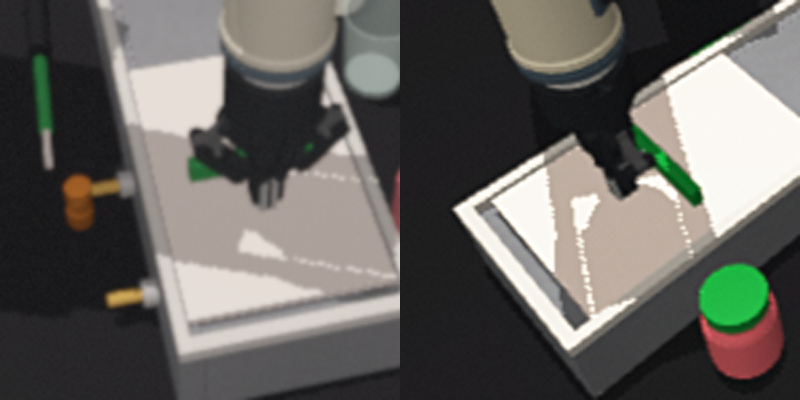

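The shut fingertips are low, just behind the lip on its -y side. I'll push along tool x.

>>> {"name": "move_arm", "arguments": {"series": "1 0.25 0 0 0 0 0; 1 0.2 0 0 0 0 0; 1 0.2 0 0 0 0 0; 1 0.3 0 0 0 0 0; 1 0.3 0 0 0 0 0; 1 0.3 0 0 0 0 0; 1 0.3 0 0 0 0 0; 1 0.3 0 0 0 0 0; 1 0.3 0 0 0 0 0; 1 0.3 0 0 0 0 0; 1 0.3 0 0 0 0 0; 1 0.3 0 0 0 0 0; 1 0.3 0 0 0 0 0; 1 0.3 0 0 0 0 0"}}

```text
clock: 3.58
eef_pos: [582.8, -1.2, 92.8]
tcp_rot: [3.141, 0.001, 1.714]
contact_force: [0.1, -2.4, 0.7]
opening: 0.0
```

>>> {"name": "move_arm", "arguments": {"series": "1 0.3 0 0.03 0 0 0; 1 0.3 0 0.02 0 0 0; 1 0.3 0 0.02 0 0 0; 1 0.3 0 0 0 0 0; 1 0.3 0 0 0 0 0; 1 0.25 0 0 0 0 0; 1 0.15 0 0 0 0 0; 1 0.1 0 0 0 0 0"}}

```text
clock: 4.58
eef_pos: [571.0, 83.8, 90.2]
tcp_rot: [3.14, 0.002, 1.715]
contact_force: [1.3, -2.3, 2.0]
opening: -0.004
```

>>> {"name": "move_arm", "arguments": {"series": "1 0.1 0 0 0 0 0; 1 0.1 0 0 0 0 0; 1 0.1 0 0 0 0 0"}}

```text
clock: 4.95
eef_pos: [569.2, 96.0, 90.2]
tcp_rot: [3.14, 0.002, 1.714]
contact_force: [0.6, -2.1, 2.4]
opening: -0.0
```

>>> {"name": "move_arm", "arguments": {"series": "1 0.08 0 0 0 0 0; 1 0.08 0 0 0 0 0; 1 0.08 0 0 0 0 0"}}

```text
clock: 5.32
eef_pos: [568.2, 98.8, 90.3]
tcp_rot: [-3.141, 0.014, 1.719]
contact_force: [4.5, -23.5, 3.0]
opening: 0.003
```

The force jumped to 23 N, so the cover is at its end stop. I'll back off, rise and look.

>>> {"name": "move_arm", "arguments": {"series": "1 -0.3 0 0 0 0 0; 1 -0.3 0 -0.3 0 0 0; 1 0 0 -0.8 0 0 0; 1 0 0 -0.8 0 0 0; 1 0.3 0 -0.8 0 0 0; 1 0 0 -0.5 0 0 0; 1 0 0 0 0 0 0"}}

```text
clock: 6.2
eef_pos: [569.3, 87.8, 225.1]
tcp_rot: [-3.141, 0.009, 1.716]
contact_force: [0.0, -0.0, -0.5]
opening: 0.002
```

Run:
```python
from h import *
s=r.sense(); print(s['eef_pos'],s['contact_force'])
a=vision.grab_frame('side')[:,:,::-1]; b=vision.grab_frame('scene')[:,:,::-1]
cv2.imwrite('pics/side2.png',a);cv2.imwrite('pics/scene2.png',b)
cv2.imwrite('pics/e1.png',cv2.resize(a[180:400,240:420],None,fx=2.7,fy=2.7,interpolation=2))
cv2.imwrite('pics/e2.png',cv2.resize(b[190:350,130:330],None,fx=3,fy=3,interpolation=2))
```

```text
[569.31961647  87.81177538 225.09311529] [ 0.0227858  -0.00154559 -0.53447861]
```

View pics/e1.png

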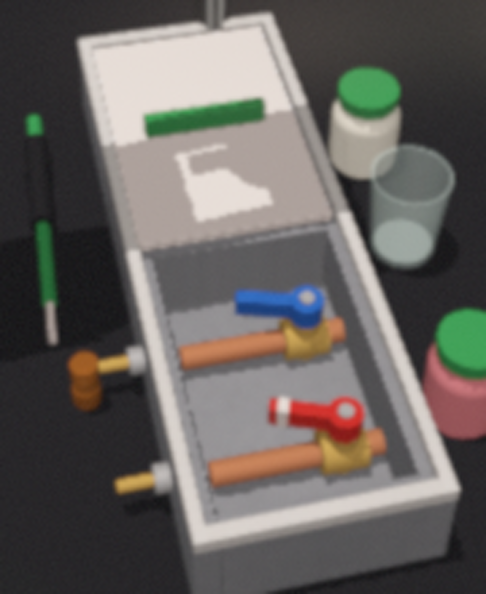

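View pics/e2.png

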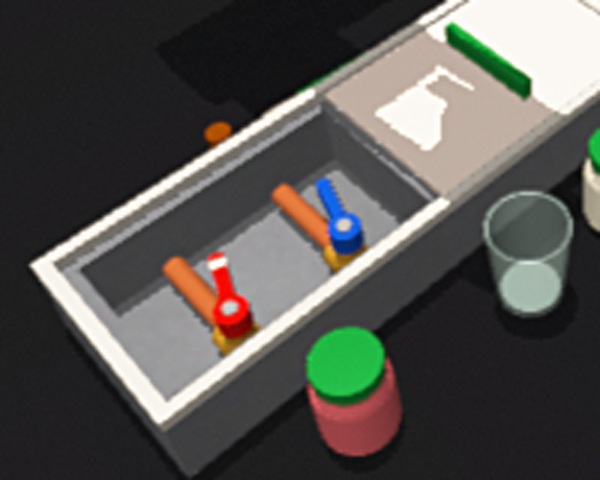

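The cover lies on the deck at the far end and both valves show. In the side crop, red is the near valve, with its hub at (346,410) and white tip at (274,408). Blue's hub is at (307,298) and its tip at (237,300). In the scene crop, red's hub is at (231,309) and its tip at (216,260).

```bash
cat >> h.py <<'E'
th=np.radians(7.9); Rb=np.array([[np.cos(th),-np.sin(th)],[np.sin(th),np.cos(th)]]); C0=np.array([585.6,-17.2])
box=lambda P:(np.atleast_2d(P)[:,:2]-C0)@Rb
E
python3 - <<'E'
from h import *
for n,k,o,d in [('side',2.7,(240,180),dict(rp=(346,410,71),rt=(274,408,60),bp=(307,298,71),bt=(237,302,60))),('scene',3,(130,190),dict(rp=(230,308,71),rt=(216,264,60),bp=(344,226,71),bt=(322,186,60)))]:
    for m,(u,v,z) in d.items():
        P=ray(n,np.array([u,v])/k+o,z); print(n,m,P[0,:2].round(1),box(P).round(1))
print(proj('side',[[0,0,0]]).shape)
a=ray('side',np.array([(148,112),(262,100),(264,105),(150,120)])/2.7+(240,180),105);print('lip',box(a).mean(0))
E
```

```text
side rp [ 649.6 -186.1] [[  40.2 -176.1]]
side rt [ 597.2 -172.5] [[  -9.8 -155.4]]
side bp [634.3 -77.9] [[ 39.9 -66.9]]
side bt [578.6 -68.8] [[-14.  -50.1]]
scene rp [ 649.9 -187.3] [[  40.3 -177.3]]
scene rt [ 597.  -177.1] [[ -10.7 -160. ]]
scene bp [635.3 -78.8] [[ 40.8 -67.8]]
scene bt [578.2 -70. ] [[-14.6 -51.3]]
(1, 2)
lip [-8.96662881e-02  1.32025504e+02]
```

>>> {"name": "move_arm", "arguments": {"series": "1 -0.5 -0.1 0 0 0 0.4; 1 -0.8 0 0 0 0 0; 1 -0.8 0 0 0 0 0; 1 -0.8 -0.1 0 0 0 0; 1 -0.8 -0.1 0 0 0 0; 1 -0.8 -0.1 0 0 0 0; 1 -0.8 -0.1 0.3 0 0 0; 1 -0.8 0 0.5 0 0 0; 1 -0.8 0 0.6 0 0 0; 1 -0.6 0 0.7 0 0 0; 1 0 0 0.5 0 0 0; 1 0 0 0 0 0 0"}}

```text
clock: 7.8
eef_pos: [576.1, -234.4, 105.2]
tcp_rot: [-3.117, 0.004, 1.703]
contact_force: [0.9, -0.0, 0.7]
opening: -0.0
```

```bash
cat > w.py <<'E'
from h import *
P0=np.array([649.8,-187.]); s=r.sense(); print('clk',s['clock'],'rel',((s['eef_pos'][:2]-P0)@Rb).round(1),'z',s['eef_pos'][2].round(1),s['tcp_rot'].round(3),s['contact_force'].round(1))
E
python3 w.py
```

```text
clk 7.8 rel [-79.6 -36.8] z 105.2 [-3.117  0.004  1.703] [ 0.9 -0.   0.7]
```

>>> {"name": "move_arm", "arguments": {"series": "1 0.4 0.44 0 -1.4 0 0; 1 0 0 0.4 0 0 0; 1 0 0 0.4 0 0 0; 1 0 0 0.4 0 0 0; 1 0 0 0 0 0 0"}}

```text
clock: 8.43
eef_pos: [592.3, -215.1, 54.5]
tcp_rot: [3.14, 0.004, 1.704]
contact_force: [0.8, 0.3, 0.3]
opening: -0.003
```

```bash
python3 w.py
```

```text
clk 8.425 rel [-60.9 -19.9] z 54.5 [3.14  0.004 1.704] [0.8 0.3 0.3]
```

>>> {"name": "move_arm", "arguments": {"series": "1 0.25 0.03 0 0 0 0; 1 0.25 0.03 0 0 0 0; 1 0.16 0.06 0 0 0 0; 1 0.16 0.07 0 0 0 0; 1 0.13 0.11 0 0 0 0; 1 0.13 0.11 0 0 0 0; 1 0.1 0.14 0 0 0 0; 1 0.1 0.14 0 0 0 0"}}

```text
clock: 9.43
eef_pos: [612.9, -157.8, 54.9]
tcp_rot: [-3.141, 0.005, 1.704]
contact_force: [-1.9, -3.9, -0.4]
opening: -0.001
```

```bash
python3 w.py
```

```text
clk 9.425 rel [-32.5  34. ] z 54.9 [-3.141  0.005  1.704] [-1.9 -3.9 -0.4]
```

>>> {"name": "move_arm", "arguments": {"series": "1 0.02 0.13 0 0 0 0; 1 0 0.13 0 0 0 0; 1 0 0.1 0 0 0 0; 1 0 0.07 0 0 0 0"}}

```text
clock: 9.93
eef_pos: [625.2, -153.5, 54.3]
tcp_rot: [-3.128, 0.001, 1.705]
contact_force: [-18.6, -4.9, 17.1]
opening: 0.003
```

```bash
python3 w.py
```

```text
clk 9.925 rel [-19.8  36.6] z 54.3 [-3.128e+00  1.000e-03  1.705e+00] [-18.6  -4.9  17.1]
```

The force jumped to 19 N where the stop should be. I'll back off sideways, rise clear of the well and check.

>>> {"name": "move_arm", "arguments": {"series": "1 0 -0.3 0 0 0 0; 1 0 -0.2 -0.2 0 0 0; 1 0 0 -0.8 0 0 0; 1 0 0 -0.8 0 0 0; 1 0.8 0 -0.8 0 0 0; 1 0.8 0 -0.8 0 0 0; 1 0.8 0 0 0 0 0; 1 0.8 0 0 0 0 0; 1 0.8 0 0 0 0 0; 1 0.8 0 0 0 0 0; 1 0 0 0 0 0 0"}}

```text
clock: 11.3
eef_pos: [588.3, 39.1, 203.8]
tcp_rot: [3.128, 0.004, 1.701]
contact_force: [-0.7, -0.1, 0.4]
opening: -0.003
```

Run:
```python
from h import *
s=r.sense(); print(s['clock'],s['eef_pos'],s['contact_force'])
a=vision.grab_frame('side')[:,:,::-1]; b=vision.grab_frame('scene')[:,:,::-1]
cv2.imwrite('pics/side3.png',a);cv2.imwrite('pics/scene3.png',b)
A=cv2.resize(a[180:400,240:420],(450,550),interpolation=2);B=cv2.resize(b[190:350,130:330],(350,280),interpolation=2)
o=np.zeros((550,800,3),np.uint8);o[:,:450]=A;o[:280,450:]=B;cv2.imwrite('pics/f1.png',o)
```

```text
11.3 [588.3485725   39.06784321 203.75998424] [-0.7430557  -0.05494206  0.35949588]
```

View pics/f1.png

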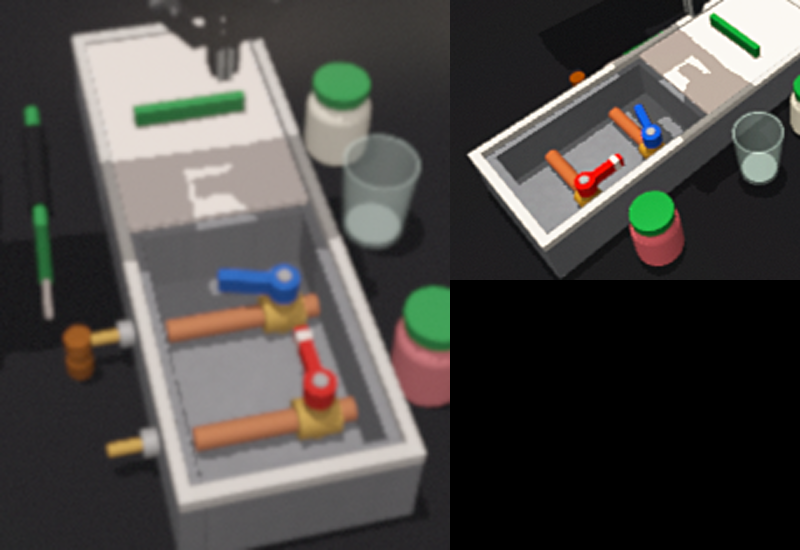

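The red handle now points towards +y, with its hub at (320,381) and tip at (304,333) in the crop. Blue looks unmoved. I'll check the angles by measurement.

Run:
```python
from h import *
def ang(n,hub,tip):
    h=box(ray(n,hub,71))[0]; t=box(ray(n,tip,70))[0]; d=t-h; print(n,h.round(1),t.round(1),'a',np.arctan2(-d[0],d[1]).round(3),np.linalg.norm(d).round(1))
o=np.array((240,180)); q=np.array((130,190)); k=200/350
ang('side',np.array((320,381))/2.5+o,np.array((302,329))/2.5+o)
ang('scene',np.array((584,180))*1.0*[k,k]-[450*k,0]+q,np.array((619,157))*k-[450*k,0]+q)
for f in ['2','3']:
  for n in ['side','scene']:
    im=cv2.imread(f'pics/{n}{f}.png');h=cv2.cvtColor(im,cv2.COLOR_BGR2HSV)
    for nm,m in [('red',cv2.inRange(h,(0,180,120),(4,255,255))|cv2.inRange(h,(176,180,120),(180,255,255))),('blue',cv2.inRange(h,(100,150,80),(125,255,255)))]:
        x0,y0,x1,y1=(310,280,390,370) if n=='side' else (190,230,270,310)
        m2=np.zeros_like(m);m2[y0:y1,x0:x1]=m[y0:y1,x0:x1]
        ys,xs=np.nonzero(m2)
        if len(xs)<10: continue
        P=box(ray(n,np.c_[xs,ys],66)); c=P.mean(0); w,V=np.linalg.eigh(np.cov((P-c).T)); v=V[:,1]*(1 if V[1,1]>0 else -1)
        print(f,n,nm,len(xs),c.round(1),'axis a',np.arctan2(-v[0],v[1]).round(3))
L=box(ray('side',np.array([(134,104),(243,93),(244,99),(136,112)])/2.5+o,105)); print('lip',L.mean(0))
```

```text
side [  39.5 -177.3] [  39.7 -123.9] a -0.003 53.3
scene [  40.6 -177.8] [  43.1 -123.7] a -0.047 54.1
2 side red 199 [  23.6 -177.6] axis a 0.988
2 side blue 252 [ 16.8 -64.7] axis a 1.15
2 scene red 145 [  31.2 -175.3] axis a 1.173
2 scene blue 158 [ 27.5 -64.7] axis a 1.249
3 side red 155 [  36.3 -170.7] axis a -0.063
3 side blue 265 [ 17.1 -64.8] axis a 1.189
3 scene red 166 [  40.7 -166.4] axis a 0.145
3 scene blue 167 [ 27.  -64.4] axis a 1.265
lip [ -1.73972066 131.17275856]
```

```bash
python3 -c "
from rig import r
print(r.sign_off())"
```

```text
the job is handed in; nothing more can be done
None
```

I slid the cover by its lip to the end stop on the deck, then pushed the red handle clockwise until it was shut. I handed the job in after about 11 s of robot time, with the gripper raised clear of everything.

- **Cover:** The contact force rose from about 2 N to 23 N at the stop. The side view then put the lip at y ≈ 131 mm in the box's frame. My fitted frame is about 3 mm off along y at the valves. If the same offset applies at the lip, its true position is nearer 128–129 mm. The fingertip position at contact, corrected the same way, was 114.5 mm against the expected 114 mm.
- **Red handle:** The push ended at about 19 N with the fingertips where the shut position should put them. A 17 N upward force also showed then; I did not explain it. Hub-to-tip angles read about 0.00 rad (side view) and −0.05 rad (scene view). A rougher colour-mask fit disagreed slightly, at −0.06 and 0.15 rad.
- **Blue handle:** Its angle was unchanged within pixel noise, 1.15 to 1.19 rad (side) and 1.25 to 1.27 rad (scene).
- **Other things on the bench:** The vial, pipette, both jars and beaker look undisturbed in the last picture. The tip rack was outside it, so I did not recheck it, but the arm never went near it.

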